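# Weigh a bowl of hazelnuts on the counter's spring scale

### The job

Weigh the bowl of hazelnuts: lift the wire basket it sits in by the wooden grip and hang the basket's bail in the twin hook of the spring scale, without knocking the scale. Ease it down while still holding it, and let go only when the spring bears the whole load, so that the dial pointer never jumps and the hook is never pulled down to its stop. Leave the basket hanging level and still with the bowl upright in it, and disturb nothing else on the counter.

Things in the scene. Friction and masses are not known exactly. Their poses are not given: they have to be found in the camera images.
- basket: Open steel-wire basket, 124 (x) x 170 (y) x 50 mm high, about 0.28 kg, standing on the counter. A rigid wire bail stands in its middle plane: uprights at y = +-82 mm, joined at the top by a straight 6 mm wire along the basket's y axis with a round wooden grip on its middle. Origin: centre of the underside; z up. Do not carry it low over the fixed 170 mm high tray of chocolates behind.
- basket_grip (a point): Centre of the wooden grip (16 mm diameter, 46 mm long, its length along the basket's y axis), 150 mm above the basket's underside. The bare 6 mm wire runs on either side of it from 23 to 62 mm off centre; that wire goes on the hook. Axes as the basket's.
- bowl: Glazed oval bowl of hazelnuts, 94 x 128 x 53 mm, standing loose in the basket. Origin: centre of its underside, 6 mm above the basket's underside. How heavy it is is not known (0.1 to 0.65 kg).
- scale: Counter spring scale, fixed: base plate 210 x 130 x 15 mm, reaching 170 mm in front of and 40 mm behind the origin; column 34 x 56 mm, 378 mm tall, its axis 12 mm behind the origin; round dial 120 mm across, centred 355 mm up, its face 13 mm in front of the origin. Its front (hook, dial) looks along its own -x. Origin at counter level.
- hook_saddle (a point): Where point basket_grip lies when the bail is seated and centred in the twin hook; moves down with the hook. Unloaded: 133 mm in front of the scale's origin, 258 mm up. The bail, lying along the scale's y, comes over the tips from the front, its uprights outside the two prongs and the wooden grip between them, and goes straight down. A crossbar joins the prongs 103 mm behind. Axes as the scale's.
- hook_tip (a point): Ball end (10 mm) of the upturned tip of the left prong: 20 mm in front of, 45 mm beside (+y) and 18 mm above hook_saddle; the right prong is its mirror image (-y). The prongs are 7 mm steel rods, parallel, 90 mm apart, along the scale's -x; behind the saddle they rise 13 mm over a length of 20 mm. The mouth between is open upward. Axes as the scale's.
- hook (a joint): How far the sprung hook has been pulled down: 0 = unloaded (held on its top stop by 0.25 N), in m, 0.078 = bottom stop. The spring gives 130 N per m (the load in N is 0.25 + 130 x value), lightly damped. It drives the dial pointer. A speed above 0.035 m/s up or down is a jump of the pointer.
- bell: Domed metal counter bell, 80 mm across, 60 mm high. Bystander. Origin under its centre.
- sweet_scoop: Steel sweet scoop with turned wooden handle, 138 mm long, lying on the counter. Bystander.
- serving_tongs: Small metal serving tongs, 170 mm long, lying flat. Bystander.
- cup_a: Fluted chocolate cup with cream filling, 37 mm across, 28 mm high. Bystander.
- cup_b: Another such chocolate cup. Bystander.
- jar: Glass jar of cacao nibs with cork lid, 65 mm across, 110 mm high. Bystander.

How it is judged:
On the way, in this order (a step that is already met when the one before it is completed fails the run):
1. the basket is lifted clear of the counter with the bowl in it (height (world z) of basket above 0.05 m and horizontal distance between bowl and basket below 0.03 m and z of bowl in the frame of basket below 0.02 m and angle between bowl's own z axis and vertical below 0.2 rad), for 0.2 s.
2. the bail lies in the hook and the spring takes up load (hook down 15 mm or more) while the fingers still hold the grip (x of basket_grip in the frame of hook_saddle between -0.012 and 0.012 m and y of basket_grip in the frame of hook_saddle between -0.03 and 0.03 m and z of basket_grip in the frame of hook_saddle between -0.01 and 0.01 m and value of joint hook above 0.015 m and contact force between the fingers and basket above 1 N), for 0.2 s.
At the end, for the whole second after the job is handed in: Bail seated in both prongs (grip centre within 12 mm in x, 30 mm in y, 10 mm in z of hook_saddle), hook down over 20 mm and under 6 mm/s; basket underside over 20 mm up, level within 0.15 rad, under 20 mm/s; bowl in it within 30 mm of its centre, within 0.2 rad of upright (x of basket_grip in the frame of hook_saddle between -0.012 and 0.012 m and y of basket_grip in the frame of hook_saddle between -0.03 and 0.03 m and z of basket_grip in the frame of hook_saddle between -0.01 and 0.01 m and value of joint hook above 0.02 m and velocity of joint hook between -0.006 and 0.006 m/s and linear speed of basket below 0.02 m/s and angle between basket's own z axis and vertical below 0.15 rad and height (world z) of basket above 0.02 m and contact force between basket and scale above 2 N and horizontal distance between bowl and basket below 0.03 m and z of bowl in the frame of basket below 0.02 m and angle between bowl's own z axis and vertical below 0.2 rad); the robot touches nothing.
It fails at once if the pointer jumps: the hook moves faster than 35 mm/s up or down (velocity of joint hook above 0.035 m/s or velocity of joint hook below -0.035 m/s).
It fails at once if the hook is pulled to its bottom stop (75 mm or more) (value of joint hook above 0.075 m).
It fails at once if the scale is knocked: the robot presses on it with more than 8 N, or the basket with more than 14 N (contact force between any of the fingers, the arm and scale above 8 N or contact force between basket and scale above 14 N).
It fails at once if the bowl tips by more than 0.5 rad (angle between bowl's own z axis and vertical above 0.5 rad).
It fails at once if a bystander is moved by more than 15 mm, or the bell struck with more than 5 N (distance of any of sweet_scoop, serving_tongs, cup_a, cup_b, jar from where it was at the start of the episode above 0.015 m or contact force between any of the fingers, the arm, basket and bell above 5 N).
It also fails if it takes over 70 s, if anything falls off the work surface, if the arm or the gripper's body presses on something with over 40 N, if the wrist force passes 120 N, or if a joint passes its speed limit or range.

### The arm

A 6-joint arm with a two-finger parallel gripper is mounted at the origin on a cart in front of the work surface, level with it; the furniture and walls round the work are solid. World frame = base frame: x ahead of the robot, y to its left, z up, the work surface at z = 0. Lengths are in m, angles in rad, forces in N, time in s.
With the tool pointing down it reaches from about 0.325 to 0.925 m from the base axis. Payload 3.1 kg.
Tool frame: the origin (TCP) lies between the finger pads; the fingertips stand ahead of it and the grasp point (between the pads) lies 8 mm behind it (arm.tcp_to_tips is the z of the fingertips in the tool frame, in m); z points along the fingers, y is the line along which they close (so a half turn about z gives the same grasp; the last joint's range is limited). The gripper opens to 85 mm and grips with 20 to 120 N. Pads are 22 mm wide; open, the fingers measure 114 mm over their backs; the gripper's body (76 mm by 85 mm) begins 54 mm behind the grasp point. The pads swing forward as they close: fully open they stand 13 mm farther back than shut.
Start: joints at [-1.356, 0.217, 1.613, -0, 1.311, -0.112], TCP at [0.201, -0.592, 0.242] pointing down, gripper open.
Joint ranges: [-2.75, 2.75], [-0.78, 2.1], [0.31, 2.55], [-1.13, 4.27], [0.13, 2.63], [-2.58, 2.58]. Speed limits (rad/s): [2.79, 2.79, 3.14, 3.14, 3.14, 3.14].

### API

Orientations are given as a unit quaternion [w, x, y, z].
In Python, from cell import arm gives the robot as it stands.
- The arm moves only by the shell command python3 shift.py 'ROWS' [FORCE]. ROWS is rows parted by semicolons, their numbers by spaces, 1 to 10 of them, each of 7 numbers: the finger opening in m, then dx, dy, dz in m, then a rotation vector rx, ry, rz in rad; each row is the pose to reach, as a shift and turn from the pose commanded when the command began, along the tool's axes at that moment; what a row does not reach only later rows make up. A row lasts 1/12 s, in which the tool goes at most 0.0417 m and 0.125 rad, less where a joint would pass 70% of its speed; a pose out of reach is approached as far as the arm can. The fingers move at their own pace and stop on an object; FORCE is the grip in N (left out, the last holds). Time passes only in rows, so rows that do not move let the fingers close. It prints the time, the measured TCP pose, the force, the opening and the grip force at its end.
- arm.sense(): the state, without advancing time (a new reading comes with each control period).
- arm.read_camera(name): name is "scene" or "top" or "wrist"; returns the picture (400x640x3 uint8, red, green, blue); there is no depth.
- arm.camera_params(name): a dict with "camera_matrix" (3x3 intrinsics, pixels), "camera_from_world" (4x4, takes a point from world to camera coordinates). Camera axes: x right, y up, looking along -z (the intrinsics and any distortion apply to the point x, -y, -z); pixel columns grow to the right and rows downward; lengths in m; the calibration is good to about 2 mm. A picture is of the moment at which its call begins: read the wrist's pose just before it. camera_params takes no time and is no camera call; for the wrist camera it gives the pose at the moment of the call.
- arm.hand_in(): hands the job in; it is judged then, once.
The state is a dict: "clock": time; "q": joint angles; "joint_vel": joint speeds; "joint_efforts": joint torques, N m; "ee_pos": TCP position; "tcp_rot": TCP orientation; "wrist_force": force on the tool from outside, world axes, zero at the start; "torque": the same for the moment, N m; "gripper_width": finger opening in m; "gripper_force": force on a finger pad.
Only numpy, scipy, OpenCV 4.12 (cv2) and the standard library are available. Lean on these libraries where they do the work, as an engineer would, in place of code of your own. Each camera call takes 0.05 s, during which the arm holds its last target. There are 200 camera calls.

## Working session

There is one attempt and no reset: what is moved stays moved. The work goes in short steps, Python scripts to look and compute and a shell command to move; the robot and the scene stay as the last step left them, time stands still between calls to the robot, and variables do not carry over. Pictures are saved under pics/ and viewed, at most 10 in all, crops included, and the job is handed in when it is done.

```bash
ls; mkdir -p pics
python3 - <<'E'
from cell import arm
import cv2,numpy as np
s=arm.sense();print(s)
print(arm.tcp_to_tips)
for n in("scene","top"):
    im=arm.read_camera(n);cv2.imwrite(f"pics/{n}0.png",im[:,:,::-1])
    p=arm.camera_params(n);print(n,p)
E
```

```text
cell.py
pics
shift.py
{'clock': 0.0, 'q': array([-1.35620156e+00,  2.17758737e-01,  1.61497375e+00,  3.23472390e-05,
        1.31130260e+00, -1.12202205e-01]), 'joint_vel': array([-0.00021885,  0.00038676,  0.00081103,  0.00298439, -0.00157557,
       -0.00042411]), 'joint_efforts': array([-8.35251303e-04, -3.96843696e+01, -3.03854120e+01, -2.57261127e-04,
        9.49809066e-03,  1.79631158e-06]), 'ee_pos': array([ 0.20048688, -0.59111623,  0.24094472]), 'tcp_rot': array([-1.22041663e-03,  9.86680085e-01,  1.62668122e-01, -4.68878869e-05]), 'wrist_force': array([ 0.3112488 , -0.1215763 , -0.67518393]), 'torque': array([-0.00256429, -0.01676559, -0.01951146]), 'gripper_force': 0.0, 'gripper_width': 0.08521000087441953}
0.011
scene {'camera_matrix': array([[364.93988553,   0.        , 311.07460461],
       [  0.        , 364.93988553, 202.37515289],
       [  0.        ,   0.        ,   1.        ]]), 'camera_from_world': array([[ 0.44835214, -0.89380192, -0.00992435, -0.18315686],
       [ 0.4961419 ,  0.23961033,  0.83452388, -0.4355464 ],
       [-0.74352107, -0.37908445,  0.55088239, -0.95275138],
       [ 0.        ,  0.        ,  0.        ,  1.        ]])}
top {'camera_matrix': array([[461.20777911,   0.        , 316.3707378 ],
       [  0.        , 461.20777911, 201.3989191 ],
       [  0.        ,   0.        ,   1.        ]]), 'camera_from_world': array([[-0.24984109, -0.96824564,  0.00893406,  0.17097667],
       [ 0.9306945 , -0.23758519,  0.27813851, -0.50251128],
       [-0.2671838 ,  0.07780531,  0.96049943, -1.93439763],
       [ 0.        ,  0.        ,  0.        ,  1.        ]])}
```

View pics/scene0.png

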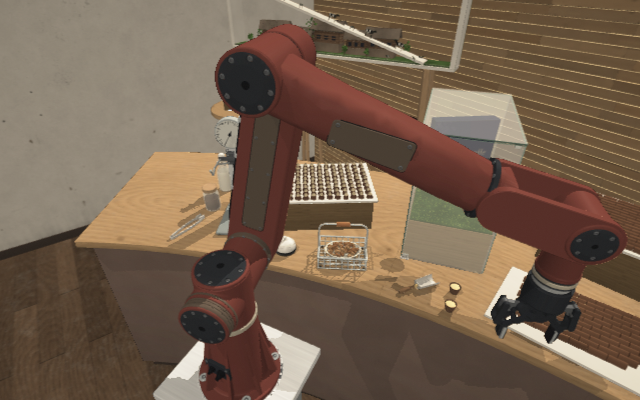

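View pics/top0.png

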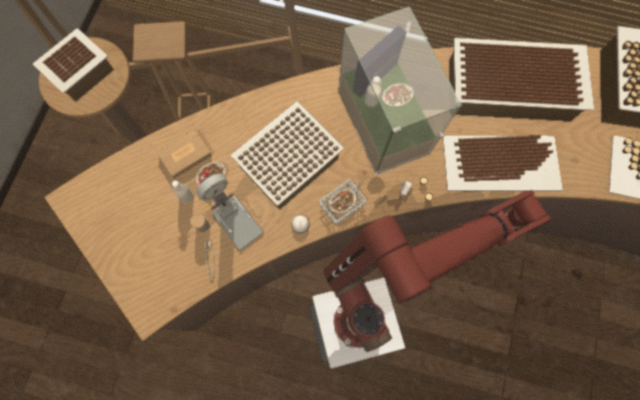

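The scene view shows the basket at about (343,250) with its wooden grip at (343,225). The scale is half hidden by the arm at (230,130-235). The top view shows the basket at (344,201), the bell at (300,224), the scale's base plate at (238,222) and its dial at (212,180).

```bash
cat > h.py <<'E'
from cell import arm
import cv2,numpy as np
from scipy.spatial.transform import Rotation as R
def params(n):
    p=arm.camera_params(n);return np.array(p["camera_matrix"]),np.array(p["camera_from_world"])
def ray(P,u,v):
    K,T=P;d=np.linalg.inv(K)@[u,v,1];d=np.array([d[0],-d[1],-d[2]])
    Rm=T[:3,:3];return -Rm.T@T[:3,3],Rm.T@d/np.linalg.norm(d)
def onz(P,u,v,z):
    o,d=ray(P,u,v);return o+d*(z-o[2])/d[2]
def proj(P,X):
    K,T=P;c=T[:3,:3]@np.asarray(X)+T[:3,3];c=K@[c[0],-c[1],-c[2]];return c[:2]/c[2]
def tri(obs):
    A=np.zeros((3,3));b=np.zeros(3)
    for P,u,v in obs:
        o,d=ray(P,u,v);M=np.eye(3)-np.outer(d,d);A+=M;b+=M@o
    X=np.linalg.solve(A,b)
    return X,[np.round(proj(P,X)-[u,v],1) for P,u,v in obs]
def tool():
    s=arm.sense();q=s["tcp_rot"];return np.array(s["ee_pos"]),R.from_quat([q[1],q[2],q[3],q[0]])
E
python3 - <<'E'
from h import *
np.set_printoptions(precision=3,suppress=True)
T=params("top");S=params("scene")
print("grip",tri([(T,347,192),(S,343,225)]))
print("basket",onz(T,344,203,.03))
for n,u,v in [("platefl",262,235),("platefr",244,249),("platebr",214,206),("platebl",236,198)]: print(n,onz(T,u,v,.015))
print("dial",onz(T,212,178,.36),"bell",onz(T,300,224,.03))
print("tray corners",[onz(T,*c,.17)[:2] for c in [(233,155),(297,104),(342,148),(280,203)]])
W=params("wrist");p,r=tool();o=-W[1][:3,:3].T@W[1][:3,3]
print("cam in tool",r.inv().apply(o-p),"axes",r.inv().apply(W[1][:3,:3]),W[0])
print(r.as_matrix())
E
cat >> h.py <<'E'
def shift(X,yaw=None):
    "rows shift to reach world TCP X (and tool-x yaw, tool down)"
    p,r=tool();X=np.array(X,float);d=r.inv().apply(X-p);M=r.as_matrix()
    print("tool shift",np.round(d,4),"yaw now",round(np.arctan2(M[1,0],M[0,0]),4))
    if yaw is not None:
        c,s=np.cos(yaw),np.sin(yaw)
        t=R.from_matrix(np.array([[c,s,0],[s,-c,0],[0,0,-1]]))
        print("rotvec",np.round((r.inv()*t).as_rotvec(),4))
E
python3 - <<'E'
from h import *
np.set_printoptions(precision=3,suppress=True)
T=params("top");S=params("scene")
print("case foot",onz(T,385,168,0),onz(T,447,143,0),onz(S,405,255,0),onz(S,487,270,0))
print("case top", tri([(T,390,88),(S,431,117)]))
shift([.47,-.06,.37],1.5)
E
```

```text
case foot [ 0.626 -0.312  0.   ] [ 0.673 -0.63   0.   ] [ 0.626 -0.27   0.   ] [ 0.673 -0.541  0.   ]
case top (array([ 0.759, -0.276,  0.481]), [array([-4.8,  3.8]), array([ 7. , -2.5])])
tool shift [ 0.426 -0.417 -0.128] yaw now 0.3268
rotvec [-0.002 -0.002 -1.173]
```

```bash
python3 shift.py '0.085 0.43 -0.42 -0.13 0 0 -1.173;0.085 0.43 -0.42 -0.13 0 0 -1.173;0.085 0.43 -0.42 -0.13 0 0 -1.173;0.085 0.43 -0.42 -0.13 0 0 -1.173;0.085 0.43 -0.42 -0.13 0 0 -1.173;0.085 0.43 -0.42 -0.13 0 0 -1.173;0.085 0.43 -0.42 -0.13 0 0 -1.173;0.085 0.43 -0.42 -0.13 0 0 -1.173;0.085 0.43 -0.42 -0.13 0 0 -1.173;0.085 0.43 -0.42 -0.13 0 0 -1.173'
python3 - <<'E'
from h import *
shift([.47,-.06,.37],1.5)
E
```

```text
clock: 0.93
ee_pos: [0.3854, -0.2268, 0.3304]
tcp_rot: [-0.0, 0.73, 0.683, 0.0]
wrist_force: [1.0, -0.2, 1.0]
gripper_width: 0.0847
gripper_force: 0.0
tool shift [ 0.1721  0.0733 -0.0395] yaw now 1.5043
rotvec [-0.0001 -0.0002  0.0043]
```

```bash
python3 shift.py '0.085 0.17 0.07 -0.04 0 0 0;0.085 0.17 0.07 -0.04 0 0 0;0.085 0.17 0.07 -0.04 0 0 0;0.085 0.17 0.07 -0.04 0 0 0;0.085 0.17 0.07 -0.04 0 0 0;0.085 0.17 0.07 -0.04 0 0 0;0.085 0.17 0.07 -0.04 0 0 0;0.085 0.17 0.07 -0.04 0 0 0'
python3 - <<'E'
from h import *
im=arm.read_camera("wrist");P=params("wrist");cv2.imwrite("pics/w1.png",im[:,:,::-1]);np.savez("w1.npz",K=P[0],T=P[1])
im=arm.read_camera("scene");cv2.imwrite("pics/s1.png",im[:,:,::-1])
E
```

```text
clock: 1.6
ee_pos: [0.4665, -0.0647, 0.3696]
tcp_rot: [-0.0, 0.732, 0.682, -0.001]
wrist_force: [-0.0, -0.7, 0.4]
gripper_width: 0.0848
gripper_force: 0.0
```

View pics/w1.png

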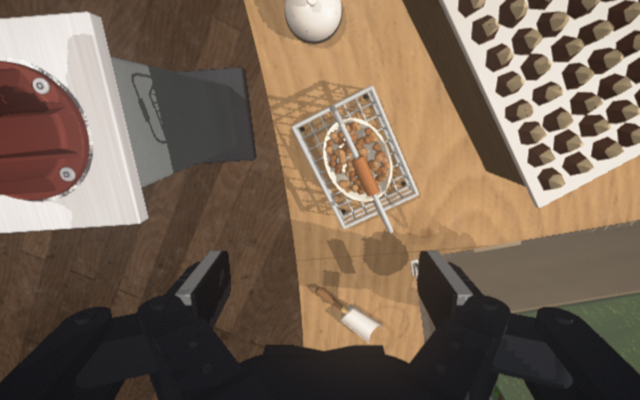

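The wrist view shows the basket with the orange grip at about (367,177) and the bail wire running from (335,107) to (391,230). The bell is at (314,15) and the scoop at (355,315).

```bash
cat >> h.py <<'E'
def grip(im,box):
    "orange wooden grip in box (u0,u1,v0,v1): centre and end points of its axis"
    h=cv2.cvtColor(im,cv2.COLOR_RGB2HSV);u0,u1,v0,v1=box
    m=np.zeros(im.shape[:2],np.uint8);sub=h[v0:v1,u0:u1]
    m[v0:v1,u0:u1]=cv2.inRange(sub,(6,140,110),(16,255,255))
    n,l,st,c=cv2.connectedComponentsWithStats(cv2.morphologyEx(m,cv2.MORPH_OPEN,np.ones((3,3))))
    k=1+np.argmax(st[1:,4]);pts=np.argwhere(l==k)[:,::-1].astype(np.float32)
    c,sz,a=cv2.minAreaRect(pts);b=cv2.boxPoints((c,sz,a))
    e=sorted([(np.linalg.norm(b[i]-b[(i+1)%4]),i) for i in range(4)])[:2]
    ends=[(b[i]+b[(i+1)%4])/2 for _,i in e];return np.array(c),ends,sz,st[k,4]
E
python3 - <<'E'
from h import *
np.set_printoptions(precision=3,suppress=True)
z=np.load("w1.npz");P=(z["K"],z["T"]);im=cv2.imread("pics/w1.png")[:,:,::-1].copy()
c,e,sz,n=grip(im,(340,400,140,215));print(c,e,sz,n)
s=cv2.imread("pics/s1.png")[:,:,::-1].copy()
cs,es,sz,n=grip(s,(320,370,210,240));print(cs,es,sz,n)
S=params("scene")
print(tri([(P,*c),(S,*cs)]))
a,b=[onz(P,*x,.15) for x in e];d=a-b;print(a,b,np.linalg.norm(d),"yaw",np.arctan2(d[1],d[0]))
a,b=[onz(P,*x,.15) for x in [(335,107),(391,230)]];d=a-b;print(a,b,np.linalg.norm(d),"yaw wire",np.arctan2(d[1],d[0]))
E
```

```text
[366.156 175.434] [array([358.637, 157.574], dtype=float32), array([373.676, 193.294], dtype=float32)] (38.75719451904297, 11.49618911743164) 397
[342.5 223.5] [array([348. , 223.5], dtype=float32), array([337. , 223.5], dtype=float32)] (3.0, 11.0) 40
(array([ 0.513, -0.069,  0.153]), [array([-1. , -1.4]), array([ 0.5, -0.1])])
[ 0.506 -0.051  0.15 ] [ 0.522 -0.093  0.15 ] 0.04494755466017129 yaw 1.921617395516098
[0.484 0.005 0.15 ] [ 0.541 -0.14   0.15 ] 0.15529079399371465 yaw wire 1.9492034492821897
```

View pics/s1.png

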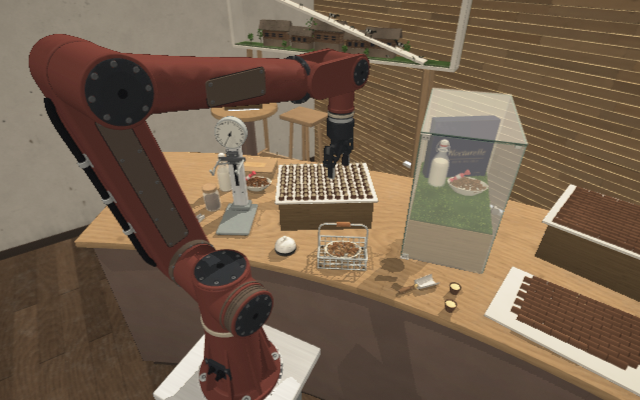

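The scene view now shows the whole scale: dial at (231,133), plate at (238,222). The grip is at (342,224).

Run:
```python
from h import *
shift([.5135,-.07,.27],1.94)
```

```text
tool shift [-0.0013  0.0475  0.0995] yaw now 1.498
rotvec [-1.50e-03 -2.00e-04 -4.42e-01]
```

```bash
python3 shift.py '0.085 0 0.047 0.1 0 0 -0.442;0.085 0 0.047 0.1 0 0 -0.442;0.085 0 0.047 0.1 0 0 -0.442;0.085 0 0.047 0.1 0 0 -0.442;0.085 0 0.047 0.1 0 0 -0.442'
python3 - <<'E'
from h import *
np.set_printoptions(precision=4,suppress=True)
im=arm.read_camera("wrist");P=params("wrist");cv2.imwrite("pics/w2.png",im[:,:,::-1])
z=np.load("w1.npz");P1=(z["K"],z["T"])
c,e,sz,n=grip(im,(250,390,140,260));print(c,e,sz,n)
S=params("scene")
X,r=tri([(P,*c),(P1,366.156,175.434)]);print(X,r);print(tri([(P,*c),(P1,366.156,175.434),(S,342.5,223.5)]))
a,b=[onz(P,*x,X[2]) for x in e];d=a-b;print("yaw",np.arctan2(d[1],d[0]),np.linalg.norm(d),(a+b)/2)
shift([(a+b)[0]/2,(a+b)[1]/2,.142],np.arctan2(d[1],d[0]) if d[1]>0 else np.arctan2(-d[1],-d[0]))
E
```

```text
clock: 2.12
ee_pos: [0.5121, -0.0686, 0.2669]
tcp_rot: [-0.003, 0.565, 0.825, -0.001]
wrist_force: [-0.7, 0.2, 0.3]
gripper_width: 0.0853
gripper_force: 0.0
[325.  201.5] [array([325., 175.], dtype=float32), array([325., 228.], dtype=float32)] (53.0, 16.0) 800
[ 0.5148 -0.0722  0.149 ] [array([-0.8, -0.6]), array([0.7, 0.1])]
(array([ 0.5136, -0.07  ,  0.1527]), [array([-1.2, -2.2]), array([ 0., -1.]), array([ 0.8, -0.2])])
yaw 1.9391017592739574 0.04569095388872354 [ 0.5158 -0.0729  0.149 ]
tool shift [-0.005   0.0014  0.1269] yaw now 1.9381
rotvec [-0.0025 -0.0016 -0.001 ]
```

View pics/w2.png

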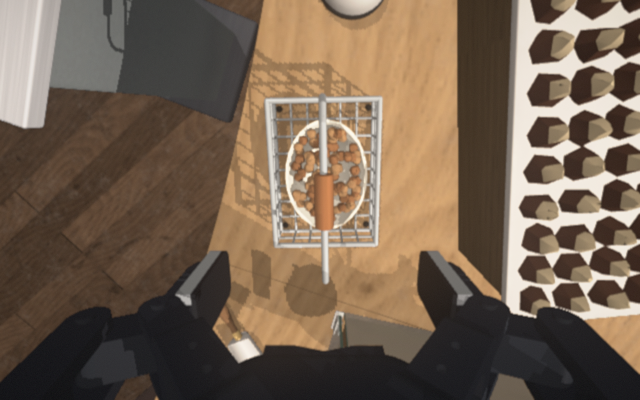

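The wrist view shows the bail vertical in the picture with the grip at (325,201), midway between the fingers, so the tool is aligned. I'll descend and close.

```bash
python3 shift.py '0.085 -0.005 0.001 0.04 0 0 0;0.085 -0.005 0.001 0.08 0 0 0;0.085 -0.005 0.001 0.11 0 0 0;0.085 -0.005 0.001 0.126 0 0 0;0.085 -0.005 0.001 0.126 0 0 0;0.085 -0.005 0.001 0.126 0 0 0' 60; python3 shift.py '0.0 0 0 0 0 0 0;0.0 0 0 0 0 0 0;0.0 0 0 0 0 0 0;0.0 0 0 0 0 0 0;0.0 0 0 0 0 0 0;0.0 0 0 0 0 0 0;0.0 0 0 0 0 0 0;0.0 0 0 0 0 0 0' 60
```

```text
clock: 2.67
ee_pos: [0.5167, -0.0726, 0.1449]
tcp_rot: [0.0, 0.565, 0.825, -0.0]
wrist_force: [-0.1, -0.3, 0.4]
gripper_width: 0.0851
gripper_force: 0.0
clock: 3.33
ee_pos: [0.5165, -0.0723, 0.1452]
tcp_rot: [-0.0, 0.564, 0.826, -0.001]
wrist_force: [-3.7, -0.8, 6.4]
gripper_width: 0.0139
gripper_force: 58.4
```

```bash
python3 shift.py '0.0 0 0 -0.005 0 0 0;0.0 0 0 -0.015 0 0 0;0.0 0 0 -0.03 0 0 0;0.0 0 0 -0.05 0 0 0;0.0 0 0 -0.07 0 0 0;0.0 0 0 -0.09 0 0 0;0.0 0 0 -0.1 0 0 0;0.0 0 0 -0.1 0 0 0;0.0 0 0 -0.1 0 0 0;0.0 0 0 -0.1 0 0 0'
python3 - <<'E'
from h import *
S=params("scene")
im=arm.read_camera("wrist");sc=arm.read_camera("scene")
crop=cv2.resize(sc[90:250,170:390],None,fx=2.5,fy=2.5,interpolation=cv2.INTER_CUBIC)
cv2.imwrite("pics/s2.png",np.vstack([cv2.resize(im,(550,344)),crop[:250]*0+0][:1])[:,:,::-1]) if 0 else None
cv2.imwrite("pics/s2.png",crop[:,:,::-1]);cv2.imwrite("pics/s2full.png",sc[:,:,::-1]);cv2.imwrite("pics/w3.png",im[:,:,::-1])
E
```

```text
clock: 4.17
ee_pos: [0.5156, -0.0715, 0.2426]
tcp_rot: [-0.002, 0.565, 0.825, -0.0]
wrist_force: [0.7, -0.1, -4.9]
gripper_width: 0.014
gripper_force: 58.6
```

View pics/s2.png

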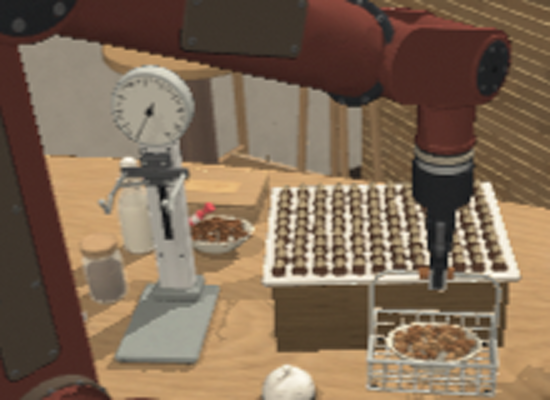

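The crop shows the basket lifted and level with the bowl in it. The scale's dial is at crop (150,100), its plate at (170,325), and its hook tips are near (105,206) and (165,230).

Run:
```python
from h import *
np.set_printoptions(precision=3,suppress=True)
T=params("top");S=params("scene")
print([onz(S,*c,.015)[:2] for c in [(216.8,233.2),(250,234.8),(257.2,204.8)]])
print(tri([(T,212,178),(S,230,134)]))
shift([.515,-.07,.365]);shift([.36,.32,.365],1.94)
```

```text
[array([0.415, 0.41 ]), array([0.463, 0.289]), array([0.648, 0.38 ])]
(array([0.627, 0.434, 0.344]), [array([-2.4,  3.9]), array([ 4.4, -1.3])])
tool shift [ 0.002 -0.    -0.123] yaw now 1.9418
tool shift [ 0.422 -0.003 -0.122] yaw now 1.9418
rotvec [-0.003 -0.002  0.002]
```

```bash
python3 shift.py '0 0 0 -0.01 0 0 0;0 0 0 -0.03 0 0 0;0 0 0 -0.06 0 0 0;0 0 0 -0.09 0 0 0;0 0.01 0 -0.11 0 0 0;0 0.03 0 -0.122 0 0 0;0 0.055 0 -0.122 0 0 0;0 0.08 0 -0.122 0 0 0;0 0.11 0 -0.122 0 0 0;0 0.14 0 -0.122 0 0 0' && python3 shift.py '0 0.03 0 0 0 0 0;0 0.06 0 0 0 0 0;0 0.09 0 0 0 0 0;0 0.12 0 0 0 0 0;0 0.15 0 0 0 0 0;0 0.18 0 0 0 0 0;0 0.21 0 0 0 0 0;0 0.235 0 0 0 0 0;0 0.255 0 0 0 0 0;0 0.27 0 0 0 0 0' && python3 shift.py '0 0.008 0 0 0 0 0;0 0.01 0 0 0 0 0;0 0.01 0 0 0 0 0;0 0.01 0 0 0 0 0'
python3 - <<'E'
from h import *
im=arm.read_camera("wrist");P=params("wrist");cv2.imwrite("pics/w4.png",im[:,:,::-1]);np.savez("w4.npz",K=P[0],T=P[1])
E
```

```text
clock: 5.1
ee_pos: [0.4653, 0.0594, 0.3666]
tcp_rot: [-0.0, 0.565, 0.825, 0.0]
wrist_force: [-0.3, 1.0, -5.0]
gripper_width: 0.0139
gripper_force: 58.7
clock: 5.93
ee_pos: [0.3669, 0.3119, 0.3664]
tcp_rot: [-0.001, 0.564, 0.826, -0.0]
wrist_force: [0.0, 0.2, -4.5]
gripper_width: 0.014
gripper_force: 58.7
clock: 6.27
ee_pos: [0.3648, 0.3187, 0.3663]
tcp_rot: [0.0, 0.565, 0.825, -0.0]
wrist_force: [-0.9, 0.0, -3.7]
gripper_width: 0.0142
gripper_force: 58.6
```

View pics/w4.png

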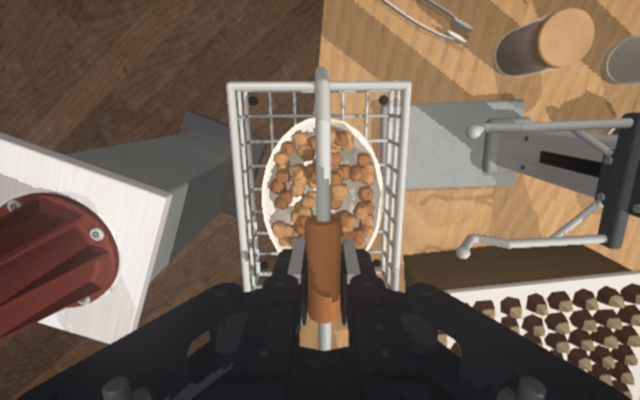

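The wrist view shows the bail straight up the picture at u≈322. The scale's hook is to the right, with ball tips at about (475,131) and (464,252) and the crossbar at u≈620.

```bash
python3 shift.py '0 0 0 0.02 0 0 0;0 0 0 0.04 0 0 0;0 0 0 0.06 0 0 0;0 0 0 0.068 0 0 0;0 0 0 0.068 0 0 0;0 0 0 0.068 0 0 0'
python3 - <<'E'
from h import *
im=arm.read_camera("wrist");P=params("wrist");cv2.imwrite("pics/w5.png",im[:,:,::-1]);np.savez("w5.npz",K=P[0],T=P[1])
E
```

```text
clock: 6.82
ee_pos: [0.3647, 0.319, 0.2985]
tcp_rot: [-0.0, 0.565, 0.825, -0.0]
wrist_force: [-0.3, 0.5, -4.4]
gripper_width: 0.0139
gripper_force: 58.7
```

View pics/w5.png

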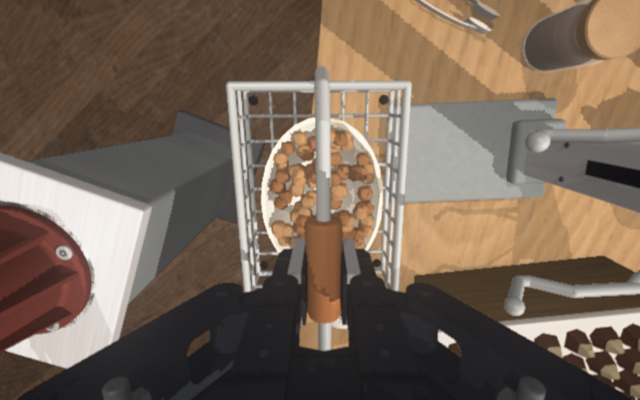

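The tips are now at about (539,140) and (515,307). I'll refine these with circle detection and triangulate from both heights.

Run:
```python
from h import *
np.set_printoptions(precision=4,suppress=True)
L={}
def circ(f,u,v,r):
    g=cv2.imread(f,0);h=18;c=cv2.resize(g[v-h:v+h,u-h:u+h],None,fx=4,fy=4,interpolation=cv2.INTER_CUBIC)
    k=cv2.HoughCircles(c,cv2.HOUGH_GRADIENT,1.5,200,param1=120,param2=10,minRadius=int(4*r*.7),maxRadius=int(4*r*1.4))
    return None if k is None else k[0][0]/4+[u-h,v-h,0]
obs={}
P=[]
for n in(4,5):
    z=np.load(f"w{n}.npz");P.append((z["K"],z["T"]))
c=[[circ("pics/w4.png",475,131,8),circ("pics/w5.png",539,140,11)],[circ("pics/w4.png",464,252,8),circ("pics/w5.png",515,307,11)]]
print(c)
man=[[(475,131),(539,140)],[(464,252),(515,307)]]
for src in (c,man):
    Q=[]
    for k in src:
        X,r=tri([(P[0],*k[0][:2]),(P[1],*k[1][:2])]);print(X,r)
        Q.append((onz(P[0],*k[0][:2],.276)+onz(P[1],*k[1][:2],.276))/2);print(" at .276",onz(P[0],*k[0][:2],.276),onz(P[1],*k[1][:2],.276))
    d=Q[0]-Q[1];yaw=np.arctan2(d[1],d[0]);x=np.array([d[1],-d[0],0])/np.linalg.norm(d)
    s=(Q[0]+Q[1])/2+.02*x;s[2]=.258;print("span",np.linalg.norm(d),"y-yaw",yaw,"saddle",s)
# held grip / wire
im=cv2.imread("pics/w5.png")[:,:,::-1].copy()
a,b=[onz(P[1],*q,.302) for q in [(322,75),(323,215)]];print("wire",a,b,np.arctan2(*(a-b)[[1,0]]));g=grip(im,(295,350,200,330));print(g[:3],onz(P[1],*g[0],.302))
print(tool()[0])
```

```text
[[array([475.5625, 131.5625,   5.9125]), array([538.4375, 139.8125,  11.85  ])], [array([463.4375, 252.5625,   6.8125]), array([515.9375, 307.1875,   9.075 ])]]
[0.4415 0.4075 0.2781] [array([ 0.3, -1.2]), array([-0.5,  1.7])]
 at .276 [0.4426 0.407  0.276 ] [0.4426 0.4087 0.276 ]
[0.4728 0.3261 0.2847] [array([ 0.5, -0.4]), array([-0.8,  0.6])]
 at .276 [0.478  0.3233 0.276 ] [0.4808 0.3232 0.276 ]
span 0.09224587784108274 y-yaw 1.9811909670635517 saddle [0.4794 0.3735 0.258 ]
[0.4393 0.4072 0.2817] [array([ 0.2, -1. ]), array([-0.4,  1.4])]
 at .276 [0.4421 0.4072 0.276 ] [0.4429 0.4087 0.276 ]
[0.4736 0.3259 0.2834] [array([ 0.1, -0.1]), array([-0.1,  0.1])]
 at .276 [0.4782 0.3239 0.276 ] [0.4803 0.3231 0.276 ]
span 0.0920928367607484 y-yaw 1.9810793150398678 saddle [0.4792 0.3737 0.258 ]
wire [0.3352 0.3959 0.302 ] [0.3559 0.3434 0.302 ] 1.9471119592761736
(array([324.516 , 273.8994]), [array([322.6294, 226.7348], dtype=float32), array([326.4026, 321.0639], dtype=float32)], (94.40451049804688, 28.457246780395508)) [0.3668 0.3172 0.302 ]
[0.3653 0.3195 0.2996]
```

Run:
```python
from h import *
shift([.476,.376,.303],1.965)
```

```text
tool shift [ 0.0126  0.1237 -0.0032] yaw now 1.9411
rotvec [ 0.0019 -0.0003 -0.0239]
```

```bash
python3 shift.py '0 0.002 0.003 -0.003 0 0 -0.01;0 0.005 0.012 -0.005 0 0 -0.02;0 0.01 0.027 -0.005 0 0 -0.024;0 0.0126 0.045 -0.005 0 0 -0.024;0 0.0126 0.062 -0.005 0 0 -0.024;0 0.0126 0.079 -0.005 0 0 -0.024;0 0.0126 0.096 -0.005 0 0 -0.024;0 0.0126 0.111 -0.005 0 0 -0.024;0 0.0126 0.12 -0.005 0 0 -0.024;0 0.0126 0.1237 -0.005 0 0 -0.024' && python3 shift.py '0 0 0 0 0 0 0;0 0 0 0 0 0 0;0 0 0 0 0 0 0;0 0 0 0 0 0 0;0 0 0 0 0 0 0'
python3 - <<'E'
from h import *
im=arm.read_camera("wrist");P=params("wrist");cv2.imwrite("pics/w6.png",im[:,:,::-1]);np.savez("w6.npz",K=P[0],T=P[1])
E
```

```text
clock: 7.7
ee_pos: [0.4772, 0.3771, 0.3042]
tcp_rot: [0.001, 0.555, 0.832, 0.001]
wrist_force: [0.5, -0.1, -4.8]
gripper_width: 0.0141
gripper_force: 58.7
clock: 8.12
ee_pos: [0.4746, 0.376, 0.3036]
tcp_rot: [-0.0, 0.554, 0.832, 0.0]
wrist_force: [0.3, 0.2, -4.6]
gripper_width: 0.0138
gripper_force: 58.7
```

View pics/w6.png

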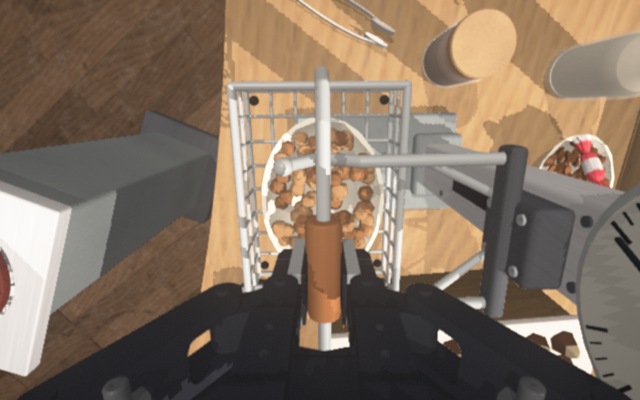

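The bail wire at u≈322 lies behind the left tip at (280,168), with the crossbar at u≈510. I'll check the offset in the same picture.

Run:
```python
from h import *
np.set_printoptions(precision=4,suppress=True)
z=np.load("w6.npz");P=(z["K"],z["T"]);yw=1.965;ey=np.array([np.cos(yw),np.sin(yw),0]);ex=np.array([ey[1],-ey[0],0])
g=grip(cv2.imread("pics/w6.png")[:,:,::-1].copy(),(295,350,200,330));print(g)
G=onz(P,*g[0],.308)
for zt in(.276,.281):
    t=onz(P,280,168,zt);print("tip rel grip",(t-G)@ex,(t-G)@ey, "prong",[ (onz(P,u,v,.26)-G)@ey for u,v in[(345,160)]])
for u,v in [(322,90),(322,210)]: X=onz(P,u,v,.308);print("wire",(X-G)@ex)
a=onz(P,380,160,.271);b=onz(P,495,158,.271);d=b-a;print("prong yaw",np.arctan2(d[1],d[0])+np.pi/2)
```

```text
(array([324.5, 277.5]), [array([324.5, 234. ], dtype=float32), array([324.5, 321. ], dtype=float32)], (87.0, 31.0), np.int32(1941))
tip rel grip -0.022590433227610947 0.043935576735125124 prong [np.float64(0.04550399797735095)]
tip rel grip -0.021900677968133494 0.04485963391631494 prong [np.float64(0.04550399797735095)]
wire -0.0010846576543884685
wire -0.001108795034708565
prong yaw 1.9832930125357575
```

Alignment is within about 2 mm. I'll lower now, slowing down before contact.

```bash
python3 shift.py '0 0 0 0.003 0 0 0;0 0 0 0.007 0 0 0;0 0 0 0.011 0 0 0;0 0 0 0.015 0 0 0;0 0 0 0.019 0 0 0;0 0 0 0.023 0 0 0;0 0 0 0.027 0 0 0;0 0 0 0.031 0 0 0;0 0 0 0.034 0 0 0;0 0 0 0.036 0 0 0' && python3 shift.py '0 0 0 0.001 0 0 0;0 0 0 0.002 0 0 0;0 0 0 0.003 0 0 0;0 0 0 0.004 0 0 0;0 0 0 0.005 0 0 0;0 0 0 0.006 0 0 0;0 0 0 0.007 0 0 0;0 0 0 0.008 0 0 0;0 0 0 0.009 0 0 0;0 0 0 0.01 0 0 0'
```

```text
clock: 9.0
ee_pos: [0.475, 0.376, 0.2667]
tcp_rot: [-0.0, 0.555, 0.832, -0.0]
wrist_force: [-0.1, 0.3, -4.4]
gripper_width: 0.0142
gripper_force: 58.8
clock: 9.83
ee_pos: [0.4752, 0.3761, 0.2573]
tcp_rot: [-0.0, 0.555, 0.832, -0.0]
wrist_force: [0.6, -0.3, -4.9]
gripper_width: 0.0139
gripper_force: 58.8
```

```bash
python3 shift.py '0 0 0 0.001 0 0 0;0 0 0 0.002 0 0 0;0 0 0 0.003 0 0 0;0 0 0 0.004 0 0 0;0 0 0 0.005 0 0 0;0 0 0 0.006 0 0 0;0 0 0 0.007 0 0 0;0 0 0 0.008 0 0 0;0 0 0 0.009 0 0 0;0 0 0 0.01 0 0 0'
```

```text
clock: 10.67
ee_pos: [0.4753, 0.3762, 0.2475]
tcp_rot: [0.0, 0.555, 0.832, 0.0]
wrist_force: [-0.2, -0.6, -3.1]
gripper_width: 0.0141
gripper_force: 58.8
```

```bash
python3 shift.py '0 0 0 0.001 0 0 0;0 0 0 0.002 0 0 0;0 0 0 0.0035 0 0 0;0 0 0 0.005 0 0 0;0 0 0 0.0065 0 0 0;0 0 0 0.008 0 0 0;0 0 0 0.0095 0 0 0;0 0 0 0.011 0 0 0;0 0 0 0.012 0 0 0;0 0 0 0.012 0 0 0' && python3 shift.py '0 0 0 0.001 0 0 0;0 0 0 0.002 0 0 0;0 0 0 0.003 0 0 0;0 0 0 0.004 0 0 0;0 0 0 0.005 0 0 0;0 0 0 0.006 0 0 0;0 0 0 0.006 0 0 0;0 0 0 0.006 0 0 0'
python3 - <<'E'
from h import *
for i in range(3):
    im=arm.read_camera("wrist");s=arm.sense();print(s["wrist_force"],s["torque"],s["ee_pos"])
E
```

```text
clock: 11.5
ee_pos: [0.4753, 0.3762, 0.2353]
tcp_rot: [0.0, 0.555, 0.832, 0.0]
wrist_force: [0.5, -0.4, -1.8]
gripper_width: 0.0138
gripper_force: 59.0
clock: 12.17
ee_pos: [0.4753, 0.3762, 0.2295]
tcp_rot: [0.0, 0.555, 0.832, 0.0]
wrist_force: [0.6, 0.6, -0.5]
gripper_width: 0.0141
gripper_force: 59.1
[ 0.38769661 -0.29247462 -0.35224391] [ 0.04144205 -0.14127987  0.04145926] [0.47528946 0.37616244 0.22950891]
[ 0.0138628   0.34162261 -1.30399301] [ 0.01037709 -0.13797016  0.0127626 ] [0.4753013  0.37615923 0.22954836]
[ 1.20523476  0.74255551 -1.925634  ] [ 0.04564626 -0.16553186  0.01967732] [0.47532443 0.37615608 0.22956825]
```

```bash
python3 shift.py '0 0 0 0.001 0 0 0;0 0 0 0.002 0 0 0;0 0 0 0.003 0 0 0;0 0 0 0.004 0 0 0;0 0 0 0.005 0 0 0;0 0 0 0.006 0 0 0;0 0 0 0.006 0 0 0' >/dev/null
cat > avg.py <<'E'
from h import *
f=[]
for i in range(20):
    arm.read_camera("wrist");f.append(arm.sense()["wrist_force"])
print(np.mean(f,0),np.std(f,0)/20**.5,arm.sense()["ee_pos"],arm.sense()["clock"])
E
python3 avg.py
```

```text
[ 1.41096502  0.41482587 -0.34748929] [0.15564713 0.10420019 0.10466502] [0.47527576 0.37613653 0.22342593] 13.9
```

```bash
python3 shift.py '0 0 0 0.001 0 0 0;0 0 0 0.002 0 0 0;0 0 0 0.003 0 0 0;0 0 0 0.003 0 0 0;0 0 0 0.003 0 0 0' >/dev/null; python3 avg.py
```

```text
[ 1.8282771   0.75142554 -0.0368605 ] [0.15030578 0.09617442 0.1251015 ] [0.47521161 0.37611902 0.220399  ] 15.3167
```

The sideways force of about 2 N along scale +x means the bail sits slightly forward of the saddle. I'll ease it in that direction.

```bash
python3 shift.py '0 0 0.0007 0 0 0 0;0 0 0.0014 0 0 0 0;0 0 0.002 0 0 0 0;0 0 0.0025 0 0 0 0;0 0 0.0025 0 0 0 0' ; python3 avg.py
```

```text
clock: 15.73
ee_pos: [0.4756, 0.3763, 0.2192]
tcp_rot: [-0.001, 0.554, 0.832, -0.002]
wrist_force: [-5.3, -1.5, -0.3]
gripper_width: 0.0139
gripper_force: 59.2
[-5.05118612 -2.23870999  0.13583665] [0.10031102 0.14164381 0.1109954 ] [0.4756583  0.37629373 0.21931922] 16.7333
```

```bash
python3 shift.py '0 0 -0.0007 0 0 0 0;0 0 -0.0014 0 0 0 0;0 0 -0.0018 0 0 0 0;0 0 -0.0018 0 0 0 0' ; python3 avg.py
```

```text
clock: 17.07
ee_pos: [0.4756, 0.3763, 0.2204]
tcp_rot: [-0.0, 0.555, 0.832, -0.0]
wrist_force: [-3.2, -1.1, -0.4]
gripper_width: 0.0137
gripper_force: 59.3
[-4.39874147 -1.83457998  0.1168395 ] [0.12023428 0.13069051 0.12713326] [0.47566946 0.37628388 0.22029477] 18.0667
```

```bash
python3 shift.py '0 0 -0.0007 0 0 0 0;0 0 -0.0014 0 0 0 0;0 0 -0.0014 0 0 0 0' ; python3 avg.py
```

```text
clock: 18.32
ee_pos: [0.4755, 0.3762, 0.2211]
tcp_rot: [0.001, 0.555, 0.832, 0.001]
wrist_force: [-1.1, -0.3, -0.9]
gripper_width: 0.0142
gripper_force: 59.3
[1.61042462 0.87745297 0.04311385] [0.3432041  0.15518946 0.1079007 ] [0.47530991 0.37610221 0.22079921] 19.3167
```

```bash
python3 shift.py '0 0 0.0005 0 0 0 0;0 0 0.0005 0 0 0 0' ; python3 avg.py; python3 avg.py
```

```text
clock: 19.48
ee_pos: [0.4753, 0.3761, 0.2205]
tcp_rot: [0.0, 0.555, 0.832, 0.0]
wrist_force: [3.4, 1.7, 0.0]
gripper_width: 0.0139
gripper_force: 59.3
[4.40663712 2.19189934 0.14804743] [0.0737074  0.15241763 0.09777757] [0.47521973 0.37610318 0.22051892] 20.4833
[ 4.70620197  1.91978563 -0.06504416] [0.12454855 0.09284402 0.11387549] [0.47522399 0.37610998 0.22049736] 21.4833
```

```bash
python3 shift.py '0 0 0.0005 0 0 0 0;0 0 0.0005 0 0 0 0' ; python3 avg.py; python3 avg.py
```

```text
clock: 21.65
ee_pos: [0.4753, 0.3761, 0.2203]
tcp_rot: [-0.0, 0.555, 0.832, -0.0]
wrist_force: [3.7, 1.5, 0.4]
gripper_width: 0.014
gripper_force: 59.3
[3.30173173 1.26002336 0.09513859] [0.1402008  0.12081442 0.13251854] [0.47531882 0.3761477  0.22032124] 22.65
[ 2.52317361  0.99146011 -0.09335499] [0.10342126 0.12842029 0.10543983] [0.47534634 0.37614257 0.22029473] 23.65
```

```bash
python3 shift.py '0 0 0.0004 0 0 0 0;0 0 0.0004 0 0 0 0;0 0 0.0004 0 0 0 0;0 0 0.0004 0 0 0 0;0 0 0.0004 0 0 0 0;0 0 0.0004 0 0 0 0;0 0 0.0004 0 0 0 0;0 0 0.0004 0 0 0 0' ; for i in 1 2; do python3 shift.py '0 0 0 0 0 0 0;0 0 0 0 0 0 0;0 0 0 0 0 0 0;0 0 0 0 0 0 0;0 0 0 0 0 0 0' |grep -E "wrist|pos"; done
```

```text
clock: 24.32
ee_pos: [0.4754, 0.3762, 0.2202]
tcp_rot: [-0.0, 0.555, 0.832, -0.0]
wrist_force: [-0.2, 0.3, 0.5]
gripper_width: 0.0142
gripper_force: 59.3
ee_pos: [0.4755, 0.3762, 0.2202]
wrist_force: [-1.4, -0.9, -0.3]
ee_pos: [0.4755, 0.3762, 0.2202]
wrist_force: [-3.1, -0.4, -0.2]
```

```bash
python3 shift.py '0 0 -0.0003 0 0 0 0;0 0 -0.0003 0 0 0 0;0 0 -0.0003 0 0 0 0;0 0 -0.0003 0 0 0 0' 40; python3 shift.py '0 0 0 0 0 0 0;0 0 0 0 0 0 0;0 0 0 0 0 0 0;0 0 0 0 0 0 0' 20;python3 shift.py '0 0 0 0 0 0 0;0 0 0 0 0 0 0;0 0 0 0 0 0 0;0 0 0 0 0 0 0' 20
```

```text
clock: 25.48
ee_pos: [0.4755, 0.3762, 0.2204]
tcp_rot: [-0.0, 0.555, 0.832, -0.0]
wrist_force: [-1.2, -0.0, 0.3]
gripper_width: 0.014
gripper_force: 59.3
clock: 25.82
ee_pos: [0.4755, 0.3762, 0.2203]
tcp_rot: [-0.0, 0.555, 0.832, -0.0]
wrist_force: [-2.6, -1.1, 0.7]
gripper_width: 0.014
gripper_force: 59.3
clock: 26.15
ee_pos: [0.4755, 0.3763, 0.2204]
tcp_rot: [-0.0, 0.555, 0.832, -0.0]
wrist_force: [-1.9, -1.0, -0.8]
gripper_width: 0.0144
gripper_force: 59.3
```

```bash
python3 shift.py '0 0 -0.0002 0 0 0 0;0 0 -0.0002 0 0 0 0;0 0 -0.0002 0 0 0 0;0 0 -0.0002 0 0 0 0' | grep wrist; python3 shift.py '0.016 0 0 0 0 0 0;0.018 0 0 0 0 0 0;0.022 0 0 0 0 0 0;0.028 0 0 0 0 0 0;0.034 0 0 0 0 0 0;0.04 0 0 0 0 0 0'; python3 shift.py '0.045 0 0 0 0 0 0;0.045 0 0 0 0 0 0;0.045 0 0 0 0 0 0;0.045 0 0 0 0 0 0'
```

```text
wrist_force: [-0.8, -1.2, -0.2]
clock: 26.98
ee_pos: [0.4756, 0.3763, 0.2205]
tcp_rot: [0.0, 0.555, 0.832, 0.0]
wrist_force: [0.2, 0.2, -0.2]
gripper_width: 0.04
gripper_force: 0.0
clock: 27.32
ee_pos: [0.4754, 0.3761, 0.2204]
tcp_rot: [0.0, 0.555, 0.832, 0.0]
wrist_force: [-0.5, -1.0, -0.4]
gripper_width: 0.0446
gripper_force: 0.0
```

```bash
python3 shift.py '0.045 0 0 -0.005 0 0 0;0.045 0 0 -0.015 0 0 0;0.045 0 0 -0.03 0 0 0;0.045 0 0 -0.045 0 0 0;0.045 0 0 -0.06 0 0 0;0.045 0 0 -0.08 0 0 0;0.045 0 0 -0.1 0 0 0;0.045 0 -0.02 -0.12 0 0 0;0.045 0 -0.04 -0.12 0 0 0;0.045 0 -0.06 -0.12 0 0 0'; python3 shift.py '0.045 0 0 0 0 0 0;0.045 0 0 0 0 0 0;0.045 0 0 0 0 0 0;0.045 0 0 0 0 0 0;0.045 0 0 0 0 0 0;0.045 0 0 0 0 0 0;0.045 0 0 0 0 0 0;0.045 0 0 0 0 0 0;0.045 0 0 0 0 0 0;0.045 0 0 0 0 0 0' |head -2
python3 - <<'E'
from h import *
im=arm.read_camera("wrist");cv2.imwrite("pics/w7.png",im[:,:,::-1])
E
```

```text
clock: 28.15
ee_pos: [0.4206, 0.3535, 0.3441]
tcp_rot: [0.001, 0.555, 0.832, 0.003]
wrist_force: [0.1, 0.1, 0.1]
gripper_width: 0.045
gripper_force: 0.0
clock: 28.98
ee_pos: [0.42, 0.3531, 0.3403]
```

View pics/w7.png

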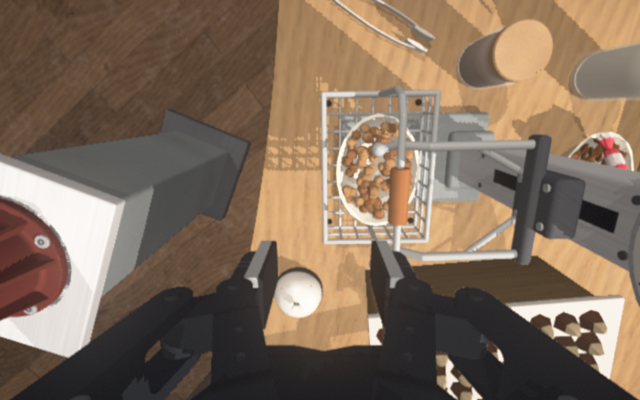

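The basket hangs in both prongs, with the grip at (399,195) between them. It is level, the bowl is centred, and the robot is clear. I'll let it settle for a few seconds and hand in.

```bash
R='0.045 0 0 0 0 0 0'; for i in 1 2 3 4 5; do python3 shift.py '0.045 0 0 0 0 0 0;0.045 0 0 0 0 0 0;0.045 0 0 0 0 0 0;0.045 0 0 0 0 0 0;0.045 0 0 0 0 0 0;0.045 0 0 0 0 0 0;0.045 0 0 0 0 0 0;0.045 0 0 0 0 0 0;0.045 0 0 0 0 0 0;0.045 0 0 0 0 0 0' | head -1; done; python3 -c "
from cell import arm
print(arm.hand_in())"
```

```text
clock: 29.87
clock: 30.7
clock: 31.53
clock: 32.37
clock: 33.2
the job is handed in; nothing more can be done
None
```

I hung the basket in the scale's twin hook, let go only once the spring carried the load, and handed the job in at about 33 s; the final picture showed it seated in both prongs with the bowl in place, but no verdict was returned.

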